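# Clamp the clay extruder's barrel and start it

## Task

Get the bench clay extruder ready and start it: swing the hinged clamp strap over the barrel until it is fully down, then swing the bolt upright, fully home in the slot of the strap's lug. Only then slide the dust cover on the grey control box fully aside, press the green start button right down, and slide the cover fully back over the button. Leave the pot, bowl and tool pot where they stand.

Things in the scene. Friction and masses are not known exactly. Their poses are not given: they have to be found in the camera images.
- extruder: Green bench extruder, fixed. Origin on the bench under the clamp's middle; x along the 60 mm aluminium barrel (towards the drive), y level across it, z up. Barrel axis 110 mm above the bench, barrel from x = -122 to +85 mm; drive block to +175 mm, 90 mm wide, 145 mm tall. Base 160 x 150 x 14 mm. Strap hinged on the +y side, bolt on the -y side. Yaw within 17 degrees of the world axes.
- strap (a joint): Angle of the clamp strap about its hinge (rad): 0 = fully down over the barrel against its stop, grows as it swings up and over to the extruder's +y side (stop at 1.8; starts open at 1.4 to 1.7). Stiff hinge: the strap stays where it is left; moving it takes about 1 to 4 N at the knob.
- strap_hinge (a point): Hinge axis of the strap (parallel to the extruder's x axis), at y = +42 mm, 110 mm above the bench. Does not move with the strap.
- strap_knob (a point): Centre of the swivelling red ball knob (26 mm diameter) on a 10 mm stem on the strap, 84.2 mm from the hinge axis. With the strap down it is straight over the barrel axis, 183 mm above the bench (73 mm above and 42 mm to -y of the hinge). Gripped from above, fingers closing along the extruder's x axis, it turns between the pads as the strap swings.
- strap_lug (a point): Centre of the slot in the strap's free end, 102 mm from the hinge axis. The lug is a flat fork 36 mm wide, 12 mm thick: two 10 mm tines, a 16 mm slot between them, open at the outer end. With the strap down the lug is level, 110 mm above the bench, at y = -60 mm, just over the bolt's pivot.
- bolt (a joint): Angle of the brass swing bolt about its pivot (rad): 0 = upright against its stop, in the lug's slot (if the strap is down); grows as it leans out to the extruder's -y side (stop at 1.25; starts at 0.85 to 1.1). Stays where it is left; moving it takes about 1 N at the knob. If the bolt is upright first, its collar blocks the strap.
- bolt_pivot (a point): Pivot axis of the bolt (parallel to the extruder's x axis), at y = -60 mm, 74 mm above the bench.
- bolt_knob (a point): Centre of the swivelling yellow ball knob (24 mm diameter) at the bolt's end, 82 mm from the pivot. Bolt shaft 10 mm diameter; a 20 mm collar under the knob passes about 12 mm above the closed lug. Can be gripped from above with the fingers closing along the extruder's x axis; it turns between the pads as the bolt swings.
- panel: Grey control box fixed to the bench, 110 (x) x 170 (y) x 74 mm high, with two aluminium rails along y on its top (to 86 mm high). Origin at the bench surface under its centre, z up. The cover slides along its y axis.
- cover (a joint): Travel of the black dust cover (m): 0 = closed over the button, 0.070 = fully aside, moved along the control box's +y. Stays where it is left; sliding takes about 2 N.
- cover_grip (a point): Point to grip on the cover's upright orange knob (20 mm diameter, 32 mm tall, on a plate 82 x 62 x 4 mm); on the knob's axis, 23 mm above the plate, 113.5 mm above the bench.
- button (a joint): Travel of the green start button (m): 0 = up, 0.006 = fully down. Springs back by itself; fully down takes about 5 N.
- button_top (a point): Centre of the top of the green button (28 mm diameter), 85 mm above the bench, at y = -38 mm of the control box; under the cover (1.5 mm below it) when the cover is closed.
- vase: Unfired buff clay pot, 100 mm diameter, 145 mm tall, standing loose. Origin at the centre of its foot. Leave it alone.
- bowl: Blue glazed bowl, 110 mm diameter, 50 mm tall, standing loose. Origin at the centre of its foot. Leave it alone.
- toolpot: Terracotta pot of modelling tools, 76 mm diameter, about 140 mm tall with the tools. Origin at the centre of its foot. Leave it alone.
Mind the look-alikes: they are no part of the job. What is shaped like the panel but blue or pink is not meant.

How it is judged:
By the outcome, as a careful person would: the job done as asked, in the order asked, and still so for the second after the job is handed in, with the robot touching nothing.
It also fails if it takes over 72 s, if anything falls off the work surface, if the arm or the gripper's body presses on something with over 40 N, if the wrist force passes 120 N, or if a joint passes its speed limit or range.

## Robot

A 7-joint arm with a two-finger parallel gripper is mounted at the origin on the work surface. World frame = base frame: x ahead of the robot, y to its left, z up, the work surface at z = 0. Lengths are in mm, angles in rad, forces in N, time in s.
With the tool pointing down it reaches from about 400 to 875 mm from the base axis. Payload 4.4 kg.
Tool frame: the origin (TCP) lies at the very end of the fingers, on their centre line; the grasp point (between the pads) lies 19 mm behind it; z points along the fingers, y is the direction in which the jaws open and shut (so a half turn about z gives the same grasp; the last joint's range is limited). The gripper opens to 85 mm and grips with 20 to 120 N. Pads are 22 mm wide; open, the fingers measure 114 mm over their backs; the gripper's body (76 mm by 85 mm) begins 54 mm behind the grasp point. The pads swing forward as they close: fully open they stand 13 mm farther back than shut.
Start: joints at [-1.254, 0.628, 0.038, 1.517, -0.027, 0.996, -0.02], TCP at [242.765, 602.978, 231.313] pointing down, gripper open.
Joint ranges: [-3.06, 3.06], [-0.37, 2.12], [-1.25, 1.32], [0.18, 2.47], [-1.1, 4.24], [0.23, 1.98], [-2.94, 2.94]. Speed limits (rad/s): [2.57, 2.57, 3.14, 3.14, 3.14, 3.14, 3.14].

## Interface

Orientations are given as [roll, pitch, yaw] about the fixed x, y, z axes, in that order (R = Rz(yaw) Ry(pitch) Rx(roll)).
In Python, from cell import read_state, get_image, calibration, finish_job gives the robot as it stands. The module is installed in compiled form; this text tells all that it offers.
- The arm moves only by the tool apply_moves, never from a script. Its argument "increments" is a list of rows, each an object of numbers: "tx", "ty", "tz": the shift along the world's x, y, z in m; "rx", "ry", "rz": the turn, a rotation vector about the world's x, y, z in units of 5 degrees (1.0 is 5 degrees); "claw": the finger opening in m, from 0 to 0.0854. In form: [{"tx": .., "ty": .., "tz": .., "rx": .., "ry": .., "rz": .., "claw": ..}, ...]. A call has 1 to 12 rows; each row is the pose to reach, as a shift and turn from the pose commanded when the call began; what a row does not reach only later rows make up. A row lasts 1/10 s, in which the tool goes at most 50 mm and 8.59 degrees, less where a joint would pass 70% of its speed; a pose out of reach is approached as far as the arm can. A call with a gripper value outside its range is refused whole. The fingers move at their own pace and stop on an object; the grip force is fixed at half the most. Time passes only in rows, so rows that repeat a pose let the fingers close. It gives the time, the measured TCP pose, the force and the opening at its end, in the units of the state.
- read_state(): the state, without advancing time (a new reading comes with each control period).
- get_image(name): name is "scene" or "top"; returns the picture (420x560x3 uint8, red, green, blue); there is no depth.
- calibration(name): a dict with "camera_matrix" (3x3 intrinsics, pixels), "distortion" ([k1, k2, p1, p2, k3] as OpenCV has them; the pictures are not rectified), "origin" and "attitude" of the camera in the world. Camera axes: x right, y up, looking along -z (the intrinsics and any distortion apply to the point x, -y, -z); pixel columns grow to the right and rows downward; lengths in mm; the calibration is good to about 2 mm. A picture is of the moment at which its call begins. calibration takes no time and is no camera call.
- finish_job(): hands the job in, once; it reports no verdict.
The state is a dict: "clock": time; "qpos": joint angles; "qd": joint speeds; "tau": joint torques, N m; "eef_pos": TCP position; "tool_rot": TCP orientation; "force": force on the tool from outside, world axes, zero at the start; "torque": the same for the moment, N m; "width": finger opening in mm.
Only numpy, scipy, OpenCV 4.12 (cv2) and the standard library are available. Lean on these libraries where they do the work, as an engineer would, in place of code of your own. Each camera call takes 0.05 s, during which the arm holds its last target. There are 200 camera calls.

## Working session

There is one attempt and no reset: what is moved stays moved. The work goes in short steps, Python scripts to look and compute and a tool call to move; the robot and the scene stay as the last step left them, time stands still between calls to the robot, and variables do not carry over. Pictures are saved under pics/ and viewed, about 8 in all and at most 12, crops included, and the job is handed in when it is done.

Besides the shell and the picture viewer there is one more tool, called after "Call:" as name([rows], argument=value, ...), one row to a line, values as JSON. apply_moves: Moves the arm, as the interface text tells. Its arguments: {"type":"object","properties":{"increments":{"type":"array"}},"required":["increments"]}

```bash
mkdir -p pics; python3 - <<'E'
from cell import *
import cv2
for n in("scene","top"):
    im=get_image(n); cv2.imwrite(f"pics/{n}0.png",im[:,:,::-1]); c=calibration(n); print(n,c)
s=read_state(); print(s['eef_pos'],s['tool_rot'],s['width'],s['clock'])
E
```

```text
scene {'camera_matrix': array([[430.99828171,   0.        , 281.51198365],
       [  0.        , 430.99828171, 214.7674177 ],
       [  0.        ,   0.        ,   1.        ]]), 'distortion': array([0.01891825, 0.        , 0.        , 0.        , 0.        ]), 'origin': array([1282.09514304,  338.04885477, 1047.30187205]), 'attitude': array([0.75422633, 0.01074935, 2.00133467])}
top {'camera_matrix': array([[386.9421459 ,   0.        , 281.56632314],
       [  0.        , 386.9421459 , 214.76534547],
       [  0.        ,   0.        ,   1.        ]]), 'distortion': array([-0.10087472,  0.        ,  0.        ,  0.        ,  0.        ]), 'origin': array([ 394.39525121,   -4.69417702, 1310.51038069]), 'attitude': array([ 0.11906178, -0.0124957 , -1.56514394])}
[242.52443862 602.45312509 230.46974027] [-3.13987343e+00  1.56720230e-05  2.75884734e+00] 85.63110397211574 0.1
```

View pics/scene0.png

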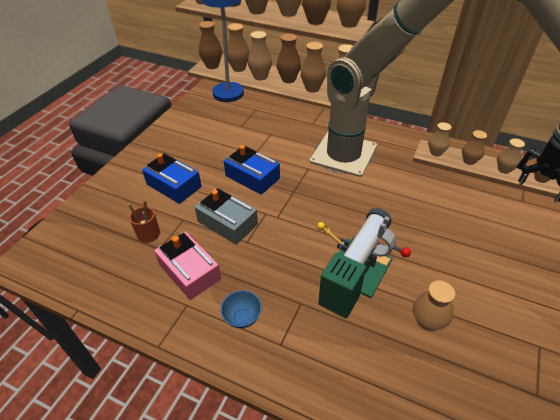

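View pics/top0.png

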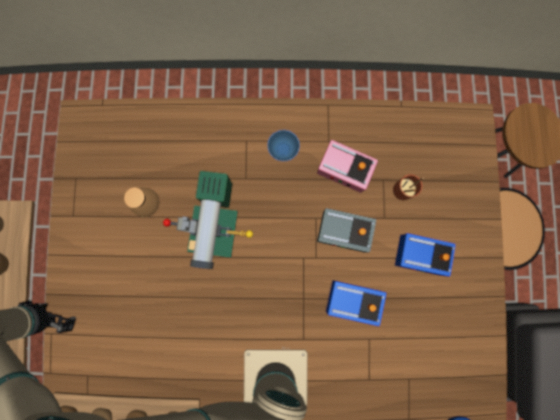

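The scene view shows the extruder (red knob 406,252; yellow knob 321,226) and the grey box (227,215) between blue and pink look-alikes. In the top view, red is at (167,222), yellow at (249,234), the grey box at (347,231) and its orange knob at (363,231).

```bash
cat > h.py <<'E'
import numpy as np,cv2
from scipy.spatial.transform import Rotation as R
from cell import *
def cam(n):
    c=calibration(n); return c,R.from_euler('xyz',c['attitude']).as_matrix()
def ray(n,p):
    c,Rm=cam(n); q=cv2.undistortPoints(np.array([[p]],float),c['camera_matrix'],c['distortion'])[0,0]
    d=Rm@[q[0],-q[1],-1]; return c['origin'],d/np.linalg.norm(d)
def plane(n,p,z):
    o,d=ray(n,p); return o+d*(z-o[2])/d[2]
def tri(ps,pt):
    A=np.zeros((3,3));b=np.zeros(3);rs=[ray('scene',ps),ray('top',pt)]
    for o,d in rs: M=np.eye(3)-np.outer(d,d);A+=M;b+=M@o
    x=np.linalg.solve(A,b); return x,max(np.linalg.norm((np.eye(3)-np.outer(d,d))@(x-o)) for o,d in rs)
def proj(n,x):
    c,Rm=cam(n); v=Rm.T@(np.array(x,float)-c['origin']); v=np.array([v[0],-v[1],-v[2]])
    return cv2.projectPoints(v.reshape(1,1,3),np.zeros(3),np.zeros(3),c['camera_matrix'],c['distortion'])[0][0,0]
def blob(im,lo,hi,near,r=14):
    hsv=cv2.cvtColor(im,cv2.COLOR_RGB2HSV); m=cv2.inRange(hsv,np.array(lo),np.array(hi))
    k=np.zeros_like(m); cv2.circle(k,tuple(int(v) for v in near),r,255,-1); m&=k
    n,l,s,c=cv2.connectedComponentsWithStats(m)
    if n<2: return None,0
    i=1+np.argmax(s[1:,4]); return c[i],s[i,4]
RED=((0,170,70),(6,255,255));RED2=((172,170,70),(180,255,255));YEL=((20,150,120),(35,255,255));ORA=((6,190,120),(18,255,255))
E
python3 - <<'E'
from h import *
I={n:cv2.imread(f"pics/{n}0.png")[:,:,::-1].copy() for n in("scene","top")}
for nm,c,s,t in(("red",RED,(406,252),(167,222)),("yel",YEL,(321,226),(249,234)),("ora",ORA,(215,196),(363,231))):
    a=blob(I['scene'],*c,s,12);b=blob(I['top'],*c,t,10);print(nm,a,b)
    if a[1] and b[1]: print(tri(a[0],b[0]))
out=[cv2.resize(I['top'][170:280,150:260],None,fx=4,fy=4,interpolation=cv2.INTER_CUBIC),cv2.resize(I['top'][195:265,305:390],(0,0),fx=4,fy=4,interpolation=cv2.INTER_CUBIC)]
w=np.zeros((440,790,3),np.uint8);w[:,:440]=out[0];w[:280,440:780]=out[1];cv2.imwrite("pics/crop1.png",w[:,:,::-1])
E
```

```text
red (array([405.3974359 , 251.79487179]), np.int32(78)) (array([166.22916667, 222.08333333]), np.int32(48))
(array([508.51361824, 330.7153926 , 150.24514514]), np.float64(0.2080790773844051))
yel (array([322.47619048, 226.47619048]), np.int32(63)) (array([248.37037037, 233.42592593]), np.int32(54))
(array([478.34395742,  86.44817713, 107.15782417]), np.float64(2.461637551189018))
ora (array([214.30434783, 191.95652174]), np.int32(23)) (array([361.42857143, 231.19047619]), np.int32(21))
(array([ 487.83508236, -268.40236385,  115.99421758]), np.float64(0.4924293099380019))
```

View pics/crop1.png

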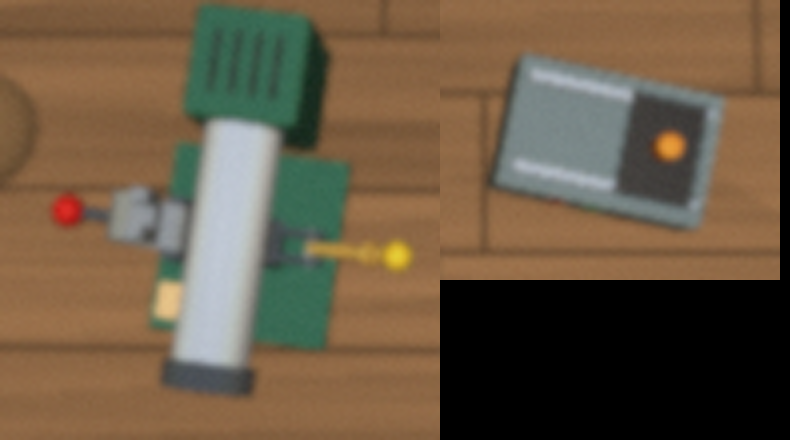

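The crop shows the barrel and drive, the red knob at crop (67,211), the yellow knob at (397,256), and the grey box, whose corners and orange knob (669,146) are clear.

```bash
python3 - <<'E'
from h import *
f=lambda x,y:((x+.5)/4-.5+150,(y+.5)/4-.5+170)
g=lambda x,y:((x-440+.5)/4-.5+305,(y+.5)/4-.5+195)
I=cv2.imread("pics/scene0.png")[:,:,::-1].copy()
c=[plane('top',g(*p),74) for p in((522,55),(722,97),(697,228),(497,185))]
print(np.round(c),np.mean(c,0)); 
e=(c[0]+c[3]-c[1]-c[2])[:2];print('panel yaw',np.degrees(np.arctan2(-e[0],e[1])))
k=plane('top',g(669.5,146),118);print('knob',k,k-np.mean(c,0))
for nm,s,t in(('red',(405.4,251.8),f(67.5,211)),('yel',(320.5,225.6),f(398,256.5))):print(nm,t,*tri(s,t))
a=plane('top',f(244,120),135);b=plane('top',f(213,360),135);d=a-b;print('barrel yaw',np.degrees(np.arctan2(d[1],d[0])),a,b)
yd=I[215:240,310:345];hsv=cv2.cvtColor(yd,cv2.COLOR_RGB2HSV);m=cv2.inRange(hsv,*map(np.array,YEL));print('\n'.join(''.join('#' if v else '.' for v in r) for r in m))
E
```

```text
[[ 564. -160.   74.]
 [ 531. -323.   74.]
 [ 425. -300.   74.]
 [ 459. -139.   74.]] [ 494.92562503 -230.62525829   74.        ]
panel yaw -11.675986589595441
knob [ 487.68100759 -269.30205978  118.        ] [ -7.24461743 -38.67680149  44.        ]
red (166.5, 222.375) [507.67157824 330.45778757 149.0922697 ] 0.07087541499369535
yel (249.125, 233.75) [477.91780987  82.14476171 108.51746892] 0.5083917053023238
barrel yaw -5.8381213493728294 [580.48536938 200.05604574 135.        ] [396.6499021  218.85295557 135.        ]
...................................
...................................
...................................
...................................
...................................
...................................
...................................
.........####......................
........######.....................
.......########....................
.......########....................
.......########....................
........#######....................
.........#######..#................
...............##.#................
................####...............
.................###...............
..................###..............
....................##.............
.....................##............
......................##...........
.......................###.........
.........................##........
..........................##.......
...........................##......
```

Call:
apply_moves([
  {"tx": 0.265, "ty": -0.272, "tz": -0.02, "rz": -15, "claw": 0.06},
  {"tx": 0.265, "ty": -0.272, "tz": -0.02, "rz": -15, "claw": 0.06},
  {"tx": 0.265, "ty": -0.272, "tz": -0.02, "rz": -15, "claw": 0.06},
  {"tx": 0.265, "ty": -0.272, "tz": -0.02, "rz": -15, "claw": 0.06},
  {"tx": 0.265, "ty": -0.272, "tz": -0.02, "rz": -15, "claw": 0.06},
  {"tx": 0.265, "ty": -0.272, "tz": -0.02, "rz": -15, "claw": 0.06},
  {"tx": 0.265, "ty": -0.272, "tz": -0.02, "rz": -15, "claw": 0.06},
  {"tx": 0.265, "ty": -0.272, "tz": -0.02, "rz": -15, "claw": 0.06},
  {"tx": 0.265, "ty": -0.272, "tz": -0.02, "rz": -15, "claw": 0.06},
  {"tx": 0.265, "ty": -0.272, "tz": -0.02, "rz": -15, "claw": 0.06},
  {"tx": 0.265, "ty": -0.272, "tz": -0.02, "rz": -15, "claw": 0.06},
  {"tx": 0.265, "ty": -0.272, "tz": -0.02, "rz": -15, "claw": 0.06},
])

```text
$.increments[0]: bad value
```

Call:
apply_moves([
  {"tx": 0.265, "ty": -0.272, "tz": -0.02, "rx": 0, "ry": 0, "rz": -15, "claw": 0.06},
  {"tx": 0.265, "ty": -0.272, "tz": -0.02, "rx": 0, "ry": 0, "rz": -15, "claw": 0.06},
  {"tx": 0.265, "ty": -0.272, "tz": -0.02, "rx": 0, "ry": 0, "rz": -15, "claw": 0.06},
  {"tx": 0.265, "ty": -0.272, "tz": -0.02, "rx": 0, "ry": 0, "rz": -15, "claw": 0.06},
  {"tx": 0.265, "ty": -0.272, "tz": -0.02, "rx": 0, "ry": 0, "rz": -15, "claw": 0.06},
  {"tx": 0.265, "ty": -0.272, "tz": -0.02, "rx": 0, "ry": 0, "rz": -15, "claw": 0.06},
  {"tx": 0.265, "ty": -0.272, "tz": -0.02, "rx": 0, "ry": 0, "rz": -15, "claw": 0.06},
  {"tx": 0.265, "ty": -0.272, "tz": -0.02, "rx": 0, "ry": 0, "rz": -15, "claw": 0.06},
  {"tx": 0.265, "ty": -0.272, "tz": -0.02, "rx": 0, "ry": 0, "rz": -15, "claw": 0.06},
  {"tx": 0.265, "ty": -0.272, "tz": -0.02, "rx": 0, "ry": 0, "rz": -15, "claw": 0.06},
  {"tx": 0.265, "ty": -0.272, "tz": -0.02, "rx": 0, "ry": 0, "rz": -15, "claw": 0.06},
  {"tx": 0.265, "ty": -0.272, "tz": -0.02, "rx": 0, "ry": 0, "rz": -15, "claw": 0.06},
])

```text
clock: 1.3
eef_pos: [506.8, 332.1, 211.1]
tool_rot: [-3.141, -0.0, 1.454]
force: [-0.5, -0.1, 0.1]
width: 59.9
```

Call:
apply_moves([
  {"tx": 0.001, "ty": -0.001, "tz": -0.04, "rx": 0, "ry": 0, "rz": 0, "claw": 0.06},
  {"tx": 0.001, "ty": -0.001, "tz": -0.06, "rx": 0, "ry": 0, "rz": 0, "claw": 0.06},
  {"tx": 0.001, "ty": -0.001, "tz": -0.081, "rx": 0, "ry": 0, "rz": 0, "claw": 0.06},
  {"tx": 0.001, "ty": -0.001, "tz": -0.081, "rx": 0, "ry": 0, "rz": 0, "claw": 0.06},
  {"tx": 0.001, "ty": -0.001, "tz": -0.081, "rx": 0, "ry": 0, "rz": 0, "claw": 0.06},
])

```text
clock: 1.8
eef_pos: [508.5, 330.6, 130.6]
tool_rot: [-3.141, -0.0, 1.451]
force: [1.1, -0.3, 0.5]
width: 60.0
```

Call:
apply_moves([
  {"tx": 0, "ty": 0, "tz": 0, "rx": 0, "ry": 0, "rz": 0, "claw": 0.01},
  {"tx": 0, "ty": 0, "tz": 0, "rx": 0, "ry": 0, "rz": 0, "claw": 0.01},
  {"tx": 0, "ty": 0, "tz": 0, "rx": 0, "ry": 0, "rz": 0, "claw": 0.01},
  {"tx": 0, "ty": 0, "tz": 0, "rx": 0, "ry": 0, "rz": 0, "claw": 0.01},
  {"tx": 0, "ty": 0, "tz": 0, "rx": 0, "ry": 0, "rz": 0, "claw": 0.01},
  {"tx": 0, "ty": 0, "tz": 0, "rx": 0, "ry": 0, "rz": 0, "claw": 0.01},
])

```text
clock: 2.4
eef_pos: [508.3, 331.3, 130.7]
tool_rot: [-3.141, -0.002, 1.45]
force: [-4.0, 3.0, 2.3]
width: 23.0
```

Call:
apply_moves([
  {"tx": -0.0004, "ty": -0.003, "tz": 0.0055, "rx": 0, "ry": 0, "rz": 0, "claw": 0.01},
  {"tx": -0.0008, "ty": -0.0067, "tz": 0.0108, "rx": 0, "ry": 0, "rz": 0, "claw": 0.01},
  {"tx": -0.0013, "ty": -0.0106, "tz": 0.0158, "rx": 0, "ry": 0, "rz": 0, "claw": 0.01},
  {"tx": -0.0018, "ty": -0.015, "tz": 0.0205, "rx": 0, "ry": 0, "rz": 0, "claw": 0.01},
  {"tx": -0.0018, "ty": -0.015, "tz": 0.0205, "rx": 0, "ry": 0, "rz": 0, "claw": 0.01},
])

```text
clock: 2.9
eef_pos: [506.1, 313.6, 150.6]
tool_rot: [-3.14, 0.002, 1.447]
force: [-3.8, 1.2, -0.2]
width: 23.0
```

```bash
python3 - <<'E'
from h import *
I=get_image("scene"); J=get_image("top")
w=np.hstack([cv2.resize(I[180:320,300:440],(400,400)),cv2.resize(J[170:280,150:260],(400,400))]);cv2.imwrite("pics/c2.png",w[:,:,::-1])
E
```

```text
(no output)
```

View pics/c2.png

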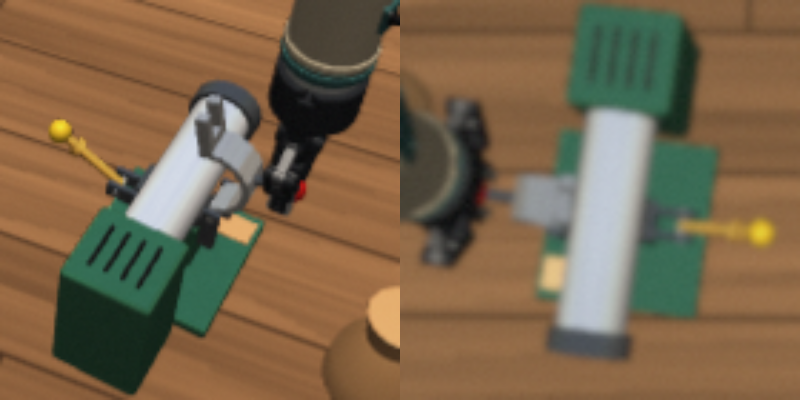

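The strap has moved with the gripper: its lug now leans over the barrel, and the red knob is in the jaws. I'll carry on along the arc.

Call:
apply_moves([
  {"tx": -0.001, "ty": -0.0081, "tz": 0.0073, "rx": 0, "ry": 0, "rz": 0, "claw": 0.01},
  {"tx": -0.0021, "ty": -0.0173, "tz": 0.0134, "rx": 0, "ry": 0, "rz": 0, "claw": 0.01},
  {"tx": -0.0032, "ty": -0.0271, "tz": 0.0183, "rx": 0, "ry": 0, "rz": 0, "claw": 0.01},
  {"tx": -0.0045, "ty": -0.0374, "tz": 0.0218, "rx": 0, "ry": 0, "rz": 0, "claw": 0.01},
  {"tx": -0.0058, "ty": -0.0482, "tz": 0.024, "rx": 0, "ry": 0, "rz": 0, "claw": 0.01},
  {"tx": -0.0071, "ty": -0.0591, "tz": 0.0247, "rx": 0, "ry": 0, "rz": 0, "claw": 0.01},
  {"tx": -0.0084, "ty": -0.07, "tz": 0.024, "rx": 0, "ry": 0, "rz": 0, "claw": 0.01},
  {"tx": -0.0097, "ty": -0.0807, "tz": 0.0218, "rx": 0, "ry": 0, "rz": 0, "claw": 0.01},
  {"tx": -0.0105, "ty": -0.0877, "tz": 0.0196, "rx": 0, "ry": 0, "rz": 0, "claw": 0.01},
  {"tx": -0.0105, "ty": -0.0877, "tz": 0.0196, "rx": 0, "ry": 0, "rz": 0, "claw": 0.01},
])

```text
clock: 4.0
eef_pos: [496.8, 225.0, 170.4]
tool_rot: [3.141, 0.001, 1.448]
force: [0.5, -1.4, 1.8]
width: 9.8
```

Call:
apply_moves([
  {"tx": -0.0008, "ty": -0.007, "tz": -0.003, "rx": 0, "ry": 0, "rz": 0, "claw": 0.01},
  {"tx": -0.0015, "ty": -0.013, "tz": -0.006, "rx": 0, "ry": 0, "rz": 0, "claw": 0.01},
  {"tx": -0.0018, "ty": -0.015, "tz": -0.0073, "rx": 0, "ry": 0, "rz": 0, "claw": 0.01},
  {"tx": -0.0018, "ty": -0.015, "tz": -0.0073, "rx": 0, "ry": 0, "rz": 0, "claw": 0.01},
])

```text
clock: 4.4
eef_pos: [494.3, 211.7, 162.6]
tool_rot: [-3.141, 0.001, 1.449]
force: [-0.9, 0.0, 0.5]
width: 9.7
```

The width of 9.8 means the knob slipped out, so I'll look.

```bash
python3 - <<'E'
from h import *
I=get_image("scene"); J=get_image("top")
w=np.hstack([cv2.resize(I[180:320,300:440],(400,400),interpolation=2),cv2.resize(J[170:280,150:260],(400,400),interpolation=2)]);cv2.imwrite("pics/c3.png",w[:,:,::-1])
E
```

```text
(no output)
```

View pics/c3.png

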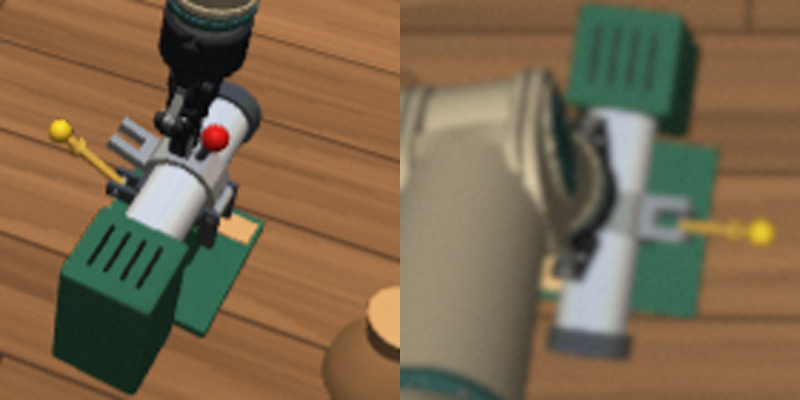

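The strap is mostly down. The red knob sits just on the +y side of the closed fingers, and the lug is hovering above the bolt pivot.

```bash
cat >> h.py <<'E'
O=np.array([493.8,214.8,0.]);YA=np.radians(-6.8);EX=np.array([np.cos(YA),np.sin(YA),0]);EY=np.array([-np.sin(YA),np.cos(YA),0])
def inplane(n,p):
    o,d=ray(n,p); x=o+d*((O-o)@EX)/(d@EX); return np.array([(x-O)@EY,x[2]])
E
python3 - <<'E'
from h import *
p=inplane('scene',(375.3,228));print('knob yz',p,'r',np.hypot(p[0]-42,p[1]-110),'theta',np.radians(119.9)-np.arctan2(p[1]-110,p[0]-42))
q=inplane('scene',(320.7,224.7));print('yel',q,np.hypot(q[0]+60,q[1]-74),np.arctan2(-60-q[0],q[1]-74))
s=read_state();t=np.array(s['eef_pos']);print('tcp ext',(t-O)@EX,(t-O)@EY,t[2])
E
```

```text
knob yz [ 25.20171586 190.43391005] r 82.16931444115977 theta 0.3159669597832715
yel [-132.61891095  113.05536276] 82.45500341268406 1.077358197527649
tcp ext 0.7759679790293501 -2.435549071541073 162.77817025565145
```

Call:
apply_moves([
  {"tx": 0, "ty": 0, "tz": 0.03, "rx": 0, "ry": 0, "rz": 0, "claw": 0.012},
  {"tx": -0.003, "ty": -0.03, "tz": 0.03, "rx": 0, "ry": 0, "rz": 0, "claw": 0.012},
  {"tx": -0.007, "ty": -0.06, "tz": 0.02, "rx": 0, "ry": 0, "rz": 0, "claw": 0.012},
  {"tx": -0.007, "ty": -0.06, "tz": 0.0, "rx": 0, "ry": 0, "rz": 0, "claw": 0.012},
  {"tx": -0.007, "ty": -0.06, "tz": 0.0, "rx": 0, "ry": 0, "rz": 0, "claw": 0.012},
])

```text
clock: 5.0
eef_pos: [486.0, 151.5, 161.6]
tool_rot: [-3.138, 0.002, 1.449]
force: [0.0, -0.2, 0.0]
width: 12.1
```

Call:
apply_moves([
  {"tx": 0, "ty": 0, "tz": -0.01, "rx": 0, "ry": 0, "rz": 0, "claw": 0.012},
  {"tx": 0, "ty": 0, "tz": -0.02, "rx": 0, "ry": 0, "rz": 0, "claw": 0.012},
  {"tx": 0, "ty": 0, "tz": -0.025, "rx": 0, "ry": 0, "rz": 0, "claw": 0.012},
  {"tx": 0, "ty": 0, "tz": -0.03, "rx": 0, "ry": 0, "rz": 0, "claw": 0.012},
  {"tx": 0, "ty": 0, "tz": -0.035, "rx": 0, "ry": 0, "rz": 0, "claw": 0.012},
])

```text
clock: 5.5
eef_pos: [487.7, 152.5, 127.8]
tool_rot: [-3.142, -0.0, 1.45]
force: [-0.6, -0.2, 0.6]
width: 11.9
```

Call:
apply_moves([
  {"tx": 0, "ty": 0, "tz": -0.005, "rx": 0, "ry": 0, "rz": 0, "claw": 0.012},
  {"tx": 0, "ty": 0, "tz": -0.009, "rx": 0, "ry": 0, "rz": 0, "claw": 0.012},
  {"tx": 0, "ty": 0, "tz": -0.011, "rx": 0, "ry": 0, "rz": 0, "claw": 0.012},
])

```text
clock: 5.8
eef_pos: [487.5, 152.2, 116.7]
tool_rot: [-3.141, 0.0, 1.45]
force: [0.3, -0.0, 0.1]
width: 12.2
```

Call:
apply_moves([
  {"tx": 0, "ty": 0, "tz": -0.001, "rx": 0, "ry": 0, "rz": 0, "claw": 0.012},
  {"tx": 0, "ty": 0, "tz": -0.002, "rx": 0, "ry": 0, "rz": 0, "claw": 0.012},
  {"tx": 0, "ty": 0, "tz": -0.002, "rx": 0, "ry": 0, "rz": 0, "claw": 0.012},
])

```text
clock: 6.1
eef_pos: [487.6, 152.2, 116.1]
tool_rot: [3.142, -0.001, 1.45]
force: [-3.0, -0.7, 9.1]
width: 12.1
```

Call:
apply_moves([
  {"tx": 0, "ty": 0, "tz": -0.001, "rx": 0, "ry": 0, "rz": 0, "claw": 0.012},
  {"tx": 0, "ty": 0, "tz": -0.002, "rx": 0, "ry": 0, "rz": 0, "claw": 0.012},
  {"tx": 0, "ty": 0, "tz": -0.002, "rx": 0, "ry": 0, "rz": 0, "claw": 0.012},
])

```text
clock: 6.4
eef_pos: [487.8, 152.2, 115.7]
tool_rot: [3.141, -0.002, 1.449]
force: [-6.3, -2.8, 25.6]
width: 12.1
```

```bash
python3 - <<'E'
from h import *
I=get_image("scene"); J=get_image("top");cv2.imwrite("pics/s4.png",I[:,:,::-1])
a=blob(I,*RED,(362,226),22);print(a)
p=inplane('scene',a[0]);print('knob yz',p,'r',np.hypot(p[0]-42,p[1]-110),'theta',np.radians(119.9)-np.arctan2(p[1]-110,p[0]-42), 'expect',proj('scene',O+[0,0,183]))
E
```

```text
(array([365.87301587, 226.6031746 ]), np.int32(63))
knob yz [ -0.37960213 181.1906563 ] r 82.85010694804245 theta -0.015100976374863073 expect [366.09350999 226.20817791]
```

The strap measures θ ≈ 0 with 25 N at the lug, so it is down. Next I'll push the bolt up from outside with closed fingers, since that can't slip the way the grip did.

Call:
apply_moves([
  {"tx": 0, "ty": 0, "tz": 0.045, "rx": 0, "ry": 0, "rz": 0, "claw": 0.0},
  {"tx": 0, "ty": 0, "tz": 0.08, "rx": 0, "ry": 0, "rz": 0, "claw": 0.0},
  {"tx": -0.0135, "ty": -0.111, "tz": 0.08, "rx": 0, "ry": 0, "rz": 0, "claw": 0.0},
  {"tx": -0.0135, "ty": -0.111, "tz": 0.08, "rx": 0, "ry": 0, "rz": 0, "claw": 0.0},
  {"tx": -0.0135, "ty": -0.111, "tz": 0.08, "rx": 0, "ry": 0, "rz": 0, "claw": 0.0},
  {"tx": -0.0135, "ty": -0.111, "tz": 0.03, "rx": 0, "ry": 0, "rz": 0, "claw": 0.0},
  {"tx": -0.0135, "ty": -0.111, "tz": -0.015, "rx": 0, "ry": 0, "rz": 0, "claw": 0.0},
  {"tx": -0.0135, "ty": -0.111, "tz": -0.015, "rx": 0, "ry": 0, "rz": 0, "claw": 0.0},
])

```text
clock: 7.3
eef_pos: [470.1, 41.2, 93.8]
tool_rot: [-3.131, 0.002, 1.449]
force: [-0.9, -0.3, 1.1]
width: 0.4
```

```bash
python3 - <<'E'
from h import *
I=get_image("scene"); J=get_image("top")
w=np.hstack([cv2.resize(I[180:320,280:420],(400,400),interpolation=2),cv2.resize(J[170:280,170:280],(400,400),interpolation=2)]);cv2.imwrite("pics/c5.png",w[:,:,::-1])
a=blob(I,*RED,(362,226),22);p=inplane('scene',a[0]);print('knob',a,p,'theta',np.radians(119.9)-np.arctan2(p[1]-110,p[0]-42))
t=np.array(read_state()['eef_pos']);print('tcp ext',(t-O)@EX,(t-O)@EY,t[2])
E
```

```text
knob (array([366.03225806, 226.75806452]), np.int32(62)) [1.28382596e-01 1.80860171e+02] theta -0.0118515853585075
tcp ext 0.8298816370676327 -174.65347040870887 98.20617696900597
```

View pics/c5.png

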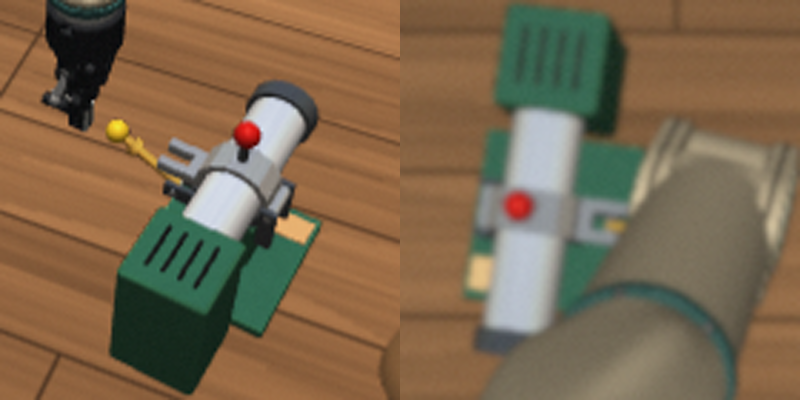

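The picture shows the strap fully down and the fingers just outside the yellow knob. Now I'll push.

Call:
apply_moves([
  {"tx": 0.002, "ty": 0.018, "tz": 0.0, "rx": 0, "ry": 0, "rz": 0, "claw": 0.0},
  {"tx": 0.003, "ty": 0.026, "tz": 0.005, "rx": 0, "ry": 0, "rz": 0, "claw": 0.0},
  {"tx": 0.004, "ty": 0.034, "tz": 0.012, "rx": 0, "ry": 0, "rz": 0, "claw": 0.0},
  {"tx": 0.005, "ty": 0.042, "tz": 0.018, "rx": 0, "ry": 0, "rz": 0, "claw": 0.0},
  {"tx": 0.006, "ty": 0.05, "tz": 0.024, "rx": 0, "ry": 0, "rz": 0, "claw": 0.0},
  {"tx": 0.007, "ty": 0.058, "tz": 0.028, "rx": 0, "ry": 0, "rz": 0, "claw": 0.0},
  {"tx": 0.008, "ty": 0.066, "tz": 0.032, "rx": 0, "ry": 0, "rz": 0, "claw": 0.0},
  {"tx": 0.009, "ty": 0.074, "tz": 0.034, "rx": 0, "ry": 0, "rz": 0, "claw": 0.0},
  {"tx": 0.0095, "ty": 0.08, "tz": 0.034, "rx": 0, "ry": 0, "rz": 0, "claw": 0.0},
  {"tx": 0.0095, "ty": 0.08, "tz": 0.034, "rx": 0, "ry": 0, "rz": 0, "claw": 0.0},
])

```text
clock: 8.4
eef_pos: [484.3, 123.7, 133.2]
tool_rot: [3.14, -0.002, 1.453]
force: [-0.3, 0.5, -1.1]
width: -0.3
```

```bash
python3 - <<'E'
from h import *
I=get_image("scene")
e=proj('scene',O-60*EY+[0,0,156]);a=blob(I,*YEL,e,20);print('expect',e,a,inplane('scene',a[0]))
t=np.array(read_state()['eef_pos']);print('tcp ext',(t-O)@EX,(t-O)@EY,t[2])
cv2.imwrite("pics/c6.png",cv2.resize(I[180:320,280:420],(560,560),interpolation=2)[:,:,::-1])
E
```

```text
expect [344.7761047  224.37745797] (array([341.92, 223.7 ]), np.int32(50)) [-68.5444736  153.93265251]
tcp ext 1.008443274223863 -92.3104620875573 132.66140533986564
```

View pics/c6.png

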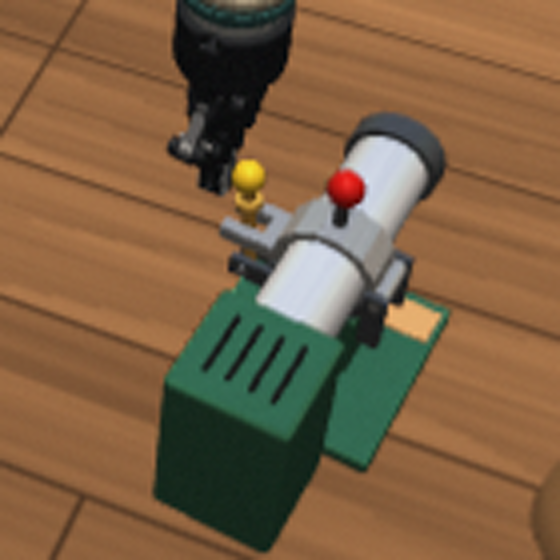

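The bolt is almost upright, with the knob at y -68 against -60 expected. I'll push on until the force rises.

Call:
apply_moves([
  {"tx": 0.0005, "ty": 0.004, "tz": 0, "rx": 0, "ry": 0, "rz": 0, "claw": 0.0},
  {"tx": 0.0008, "ty": 0.007, "tz": 0, "rx": 0, "ry": 0, "rz": 0, "claw": 0.0},
  {"tx": 0.001, "ty": 0.009, "tz": 0, "rx": 0, "ry": 0, "rz": 0, "claw": 0.0},
  {"tx": 0.001, "ty": 0.009, "tz": 0, "rx": 0, "ry": 0, "rz": 0, "claw": 0.0},
])

```text
clock: 8.85
eef_pos: [484.6, 130.6, 131.9]
tool_rot: [-3.141, -0.0, 1.45]
force: [0.1, -0.5, -0.4]
width: 0.2
```

Call:
apply_moves([
  {"tx": 0.0002, "ty": 0.0015, "tz": 0, "rx": 0, "ry": 0, "rz": 0, "claw": 0.0},
  {"tx": 0.0002, "ty": 0.0015, "tz": 0, "rx": 0, "ry": 0, "rz": 0, "claw": 0.0},
])

```text
clock: 9.05
eef_pos: [484.8, 131.9, 132.0]
tool_rot: [-3.141, 0.0, 1.45]
force: [0.0, -0.6, 0.6]
width: 0.3
```

```bash
cat > b.py <<'E'
from h import *
I=get_image("scene")
e=proj('scene',O-60*EY+[0,0,156]);a=blob(I,*YEL,e,20);print('expect',e,a,inplane('scene',a[0]))
e=proj('scene',O+[0,0,183]);a=blob(I,*RED,e,20);print('expect',e,a,inplane('scene',a[0]))
s=read_state();t=np.array(s['eef_pos']);print('tcp ext',(t-O)@EX,(t-O)@EY,t[2],s['force'])
E
python3 b.py
```

```text
expect [344.7761047  224.37745797] (array([344.34782609, 224.06521739]), np.int32(46)) [-61.36374737 156.51501507]
expect [366.09350999 226.20817791] (array([366.03225806, 226.75806452]), np.int32(62)) [1.28382596e-01 1.80860171e+02]
tcp ext 0.92395297880166 -83.48408772849841 132.04048804738704 [ 0.55037934 -0.11210237  0.27466399]
```

Nearly home, but there is no stop force yet, so I'll continue.

Call:
apply_moves([
  {"tx": 0.0002, "ty": 0.0015, "tz": 0, "rx": 0, "ry": 0, "rz": 0, "claw": 0.0},
  {"tx": 0.0003, "ty": 0.0025, "tz": 0, "rx": 0, "ry": 0, "rz": 0, "claw": 0.0},
  {"tx": 0.0003, "ty": 0.0025, "tz": 0, "rx": 0, "ry": 0, "rz": 0, "claw": 0.0},
])

```text
clock: 9.4
eef_pos: [485.1, 133.7, 132.1]
tool_rot: [-3.141, 0.001, 1.449]
force: [-0.1, -2.6, 0.9]
width: -0.2
```

Call:
apply_moves([
  {"tx": 0.0002, "ty": 0.0015, "tz": 0, "rx": 0, "ry": 0, "rz": 0, "claw": 0.0},
  {"tx": 0.0002, "ty": 0.0015, "tz": 0, "rx": 0, "ry": 0, "rz": 0, "claw": 0.0},
])

```text
clock: 9.6
eef_pos: [485.1, 133.9, 132.1]
tool_rot: [-3.141, 0.002, 1.448]
force: [-1.5, -4.8, 2.3]
width: 0.2
```

```bash
python3 b.py
```

```text
expect [344.7761047  224.37745797] (array([344.44897959, 224.6122449 ]), np.int32(49)) [-60.8462881  154.54092089]
expect [366.09350999 226.20817791] (array([366.03278689, 226.68852459]), np.int32(61)) [9.28392081e-02 1.81119930e+02]
tcp ext 0.9366061996999857 -81.3248089865408 132.1085179440188 [-1.2390299  -6.25821718  2.08065797]
```

Call:
apply_moves([
  {"tx": 0.0002, "ty": 0.0015, "tz": 0, "rx": 0, "ry": 0, "rz": 0, "claw": 0.0},
  {"tx": 0.0002, "ty": 0.002, "tz": 0, "rx": 0, "ry": 0, "rz": 0, "claw": 0.0},
  {"tx": 0.0002, "ty": 0.002, "tz": 0, "rx": 0, "ry": 0, "rz": 0, "claw": 0.0},
])

```text
clock: 9.95
eef_pos: [485.1, 134.1, 132.1]
tool_rot: [-3.141, 0.004, 1.447]
force: [-1.9, -9.5, 4.3]
width: 0.1
```

Call:
apply_moves([
  {"tx": -0.002, "ty": -0.02, "tz": 0, "rx": 0, "ry": 0, "rz": 0, "claw": 0.0},
  {"tx": -0.004, "ty": -0.04, "tz": 0.02, "rx": 0, "ry": 0, "rz": 0, "claw": 0.0},
  {"tx": -0.004, "ty": -0.08, "tz": 0.05, "rx": 0, "ry": 0, "rz": 0, "claw": 0.0},
  {"tx": 0.002, "ty": -0.404, "tz": 0.06, "rx": 0, "ry": 0, "rz": -1, "claw": 0.05},
  {"tx": 0.002, "ty": -0.404, "tz": 0.06, "rx": 0, "ry": 0, "rz": -1, "claw": 0.05},
  {"tx": 0.002, "ty": -0.404, "tz": 0.06, "rx": 0, "ry": 0, "rz": -1, "claw": 0.05},
  {"tx": 0.002, "ty": -0.404, "tz": 0.06, "rx": 0, "ry": 0, "rz": -1, "claw": 0.05},
  {"tx": 0.002, "ty": -0.404, "tz": 0.06, "rx": 0, "ry": 0, "rz": -1, "claw": 0.05},
  {"tx": 0.002, "ty": -0.404, "tz": 0.06, "rx": 0, "ry": 0, "rz": -1, "claw": 0.05},
  {"tx": 0.002, "ty": -0.404, "tz": 0.06, "rx": 0, "ry": 0, "rz": -1, "claw": 0.05},
  {"tx": 0.002, "ty": -0.404, "tz": 0.06, "rx": 0, "ry": 0, "rz": -1, "claw": 0.05},
  {"tx": 0.002, "ty": -0.404, "tz": 0.06, "rx": 0, "ry": 0, "rz": -1, "claw": 0.05},
])

```text
clock: 11.15
eef_pos: [487.7, -265.7, 191.8]
tool_rot: [-3.141, -0.001, 1.362]
force: [-0.0, -0.4, 0.7]
width: 50.1
```

```bash
python3 b.py; python3 - <<'E'
from h import *
I=get_image("scene");J=get_image("top")
w=np.hstack([cv2.resize(I[160:300,270:410],(400,400),interpolation=2),cv2.resize(J[190:280,170:260],(400,400),interpolation=2)]);cv2.imwrite("pics/c7.png",w[:,:,::-1])
E
```

```text
expect [344.7761047  224.37745797] (array([344.20754717, 224.86792453]), np.int32(53)) [-61.43817899 153.13851412]
expect [366.09350999 226.20817791] (array([366.03225806, 226.75806452]), np.int32(62)) [1.28382596e-01 1.80860171e+02]
tcp ext 50.85977491124904 -476.6647705569665 191.77628117633893 [ 0.2590435   0.59097775 -0.04692863]
```

View pics/c7.png

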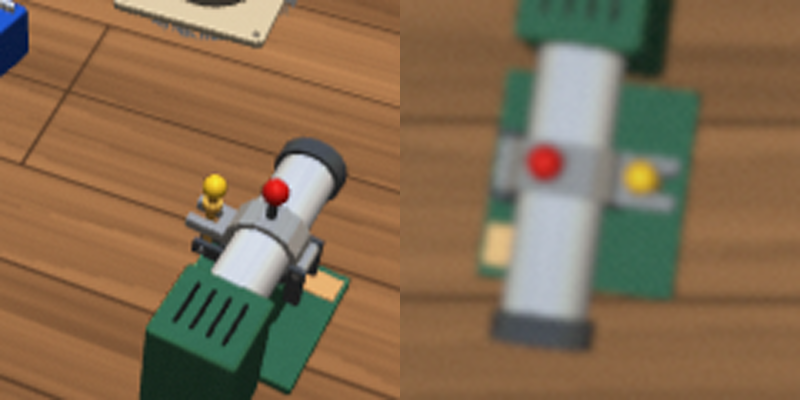

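The picture shows the strap down and the bolt upright in the lug slot. Next I'll grip the cover knob.

Call:
apply_moves([
  {"tx": 0, "ty": -0.002, "tz": -0.04, "rx": 0, "ry": 0, "rz": 0, "claw": 0.05},
  {"tx": 0, "ty": -0.002, "tz": -0.075, "rx": 0, "ry": 0, "rz": 0, "claw": 0.05},
  {"tx": 0, "ty": -0.002, "tz": -0.095, "rx": 0, "ry": 0, "rz": 0, "claw": 0.05},
  {"tx": 0, "ty": -0.002, "tz": -0.095, "rx": 0, "ry": 0, "rz": 0, "claw": 0.05},
  {"tx": 0, "ty": -0.002, "tz": -0.095, "rx": 0, "ry": 0, "rz": 0, "claw": 0.005},
  {"tx": 0, "ty": -0.002, "tz": -0.095, "rx": 0, "ry": 0, "rz": 0, "claw": 0.005},
  {"tx": 0, "ty": -0.002, "tz": -0.095, "rx": 0, "ry": 0, "rz": 0, "claw": 0.005},
  {"tx": 0, "ty": -0.002, "tz": -0.095, "rx": 0, "ry": 0, "rz": 0, "claw": 0.005},
  {"tx": 0, "ty": -0.002, "tz": -0.095, "rx": 0, "ry": 0, "rz": 0, "claw": 0.005},
  {"tx": 0, "ty": -0.002, "tz": -0.095, "rx": 0, "ry": 0, "rz": 0, "claw": 0.005},
])

```text
clock: 12.3
eef_pos: [487.6, -268.0, 98.7]
tool_rot: [3.141, -0.0, 1.363]
force: [-2.5, 3.1, 7.5]
width: 17.8
```

Call:
apply_moves([
  {"tx": 0.002, "ty": 0.01, "tz": 0, "rx": 0, "ry": 0, "rz": 0, "claw": 0.005},
  {"tx": 0.004, "ty": 0.02, "tz": 0, "rx": 0, "ry": 0, "rz": 0, "claw": 0.005},
  {"tx": 0.006, "ty": 0.03, "tz": 0, "rx": 0, "ry": 0, "rz": 0, "claw": 0.005},
  {"tx": 0.008, "ty": 0.04, "tz": 0, "rx": 0, "ry": 0, "rz": 0, "claw": 0.005},
  {"tx": 0.01, "ty": 0.05, "tz": 0, "rx": 0, "ry": 0, "rz": 0, "claw": 0.005},
  {"tx": 0.012, "ty": 0.06, "tz": 0, "rx": 0, "ry": 0, "rz": 0, "claw": 0.005},
  {"tx": 0.0138, "ty": 0.067, "tz": 0, "rx": 0, "ry": 0, "rz": 0, "claw": 0.005},
  {"tx": 0.0145, "ty": 0.07, "tz": 0, "rx": 0, "ry": 0, "rz": 0, "claw": 0.005},
  {"tx": 0.0145, "ty": 0.07, "tz": 0, "rx": 0, "ry": 0, "rz": 0, "claw": 0.005},
])

```text
clock: 13.2
eef_pos: [502.5, -199.5, 98.7]
tool_rot: [3.139, 0.002, 1.362]
force: [-3.3, -3.0, 7.4]
width: 18.1
```

Call:
apply_moves([
  {"tx": 0.0004, "ty": 0.002, "tz": 0, "rx": 0, "ry": 0, "rz": 0, "claw": 0.005},
  {"tx": 0.0008, "ty": 0.004, "tz": 0, "rx": 0, "ry": 0, "rz": 0, "claw": 0.005},
  {"tx": 0.0008, "ty": 0.004, "tz": 0, "rx": 0, "ry": 0, "rz": 0, "claw": 0.005},
])

```text
clock: 13.5
eef_pos: [502.6, -199.4, 98.7]
tool_rot: [3.138, 0.007, 1.36]
force: [-4.6, -9.6, 4.1]
width: 18.4
```

Call:
apply_moves([
  {"tx": 0, "ty": 0, "tz": 0, "rx": 0, "ry": 0, "rz": 0, "claw": 0.05},
  {"tx": 0, "ty": 0, "tz": 0, "rx": 0, "ry": 0, "rz": 0, "claw": 0.05},
  {"tx": 0, "ty": 0, "tz": 0, "rx": 0, "ry": 0, "rz": 0, "claw": 0.05},
  {"tx": 0, "ty": 0, "tz": 0.04, "rx": 0, "ry": 0, "rz": 0, "claw": 0.05},
  {"tx": 0, "ty": 0, "tz": 0.06, "rx": 0, "ry": 0, "rz": 0, "claw": 0.05},
  {"tx": -0.007, "ty": -0.035, "tz": 0.06, "rx": 0, "ry": 0, "rz": 0, "claw": 0.0},
  {"tx": -0.0155, "ty": -0.073, "tz": 0.06, "rx": 0, "ry": 0, "rz": 0, "claw": 0.0},
  {"tx": -0.0155, "ty": -0.073, "tz": 0.04, "rx": 0, "ry": 0, "rz": 0, "claw": 0.0},
  {"tx": -0.0155, "ty": -0.073, "tz": 0.02, "rx": 0, "ry": 0, "rz": 0, "claw": 0.0},
  {"tx": -0.0155, "ty": -0.073, "tz": 0.0, "rx": 0, "ry": 0, "rz": 0, "claw": 0.0},
  {"tx": -0.0155, "ty": -0.073, "tz": 0.0, "rx": 0, "ry": 0, "rz": 0, "claw": 0.0},
])

```text
clock: 14.6
eef_pos: [486.2, -265.5, 95.0]
tool_rot: [-3.137, -0.002, 1.363]
force: [-0.7, -0.0, -0.8]
width: -0.2
```

```bash
python3 - <<'E'
from h import *
I=get_image("scene")
cv2.imwrite("pics/c8.png",cv2.resize(I[140:270,150:280],(520,520),interpolation=2)[:,:,::-1])
e=[494.9-38*.2023,-230.6-38*.979,85];print(e,proj('scene',e))
E
```

```text
[487.21259999999995, -267.802, 85] [215.9385831  198.96238238]
```

View pics/c8.png

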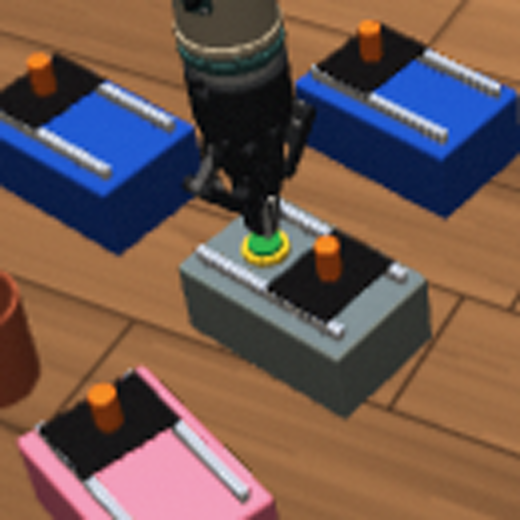

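The cover is fully aside, and the fingers are right above the green button with its yellow ring. Pressing.

Call:
apply_moves([
  {"tx": 0, "ty": -0.001, "tz": -0.006, "rx": 0, "ry": 0, "rz": 0, "claw": 0.0},
  {"tx": 0, "ty": -0.001, "tz": -0.011, "rx": 0, "ry": 0, "rz": 0, "claw": 0.0},
  {"tx": 0, "ty": -0.001, "tz": -0.015, "rx": 0, "ry": 0, "rz": 0, "claw": 0.0},
  {"tx": 0, "ty": -0.001, "tz": -0.018, "rx": 0, "ry": 0, "rz": 0, "claw": 0.0},
  {"tx": 0, "ty": -0.001, "tz": -0.019, "rx": 0, "ry": 0, "rz": 0, "claw": 0.0},
  {"tx": 0, "ty": -0.001, "tz": -0.019, "rx": 0, "ry": 0, "rz": 0, "claw": 0.0},
])

```text
clock: 15.25
eef_pos: [488.0, -268.4, 80.1]
tool_rot: [3.14, -0.0, 1.362]
force: [-2.7, 2.6, 16.7]
width: -0.0
```

Call:
apply_moves([
  {"tx": 0, "ty": 0, "tz": -0.001, "rx": 0, "ry": 0, "rz": 0, "claw": 0.0},
  {"tx": 0, "ty": 0, "tz": -0.001, "rx": 0, "ry": 0, "rz": 0, "claw": 0.0},
  {"tx": 0, "ty": 0, "tz": -0.001, "rx": 0, "ry": 0, "rz": 0, "claw": 0.0},
])

```text
clock: 15.55
eef_pos: [488.1, -268.5, 80.0]
tool_rot: [3.139, -0.001, 1.362]
force: [-4.2, 3.8, 24.0]
width: 0.1
```

Call:
apply_moves([
  {"tx": -0.001, "ty": 0.0005, "tz": 0.003, "rx": 0, "ry": 0, "rz": 0, "claw": 0.0},
  {"tx": -0.001, "ty": 0.0005, "tz": 0.003, "rx": 0, "ry": 0, "rz": 0, "claw": 0.0},
])

```text
clock: 15.75
eef_pos: [487.9, -268.4, 81.4]
tool_rot: [3.138, 0.001, 1.363]
force: [2.1, -0.5, 2.5]
width: -0.3
```

Call:
apply_moves([
  {"tx": 0, "ty": 0, "tz": 0.002, "rx": 0, "ry": 0, "rz": 0, "claw": 0.0},
  {"tx": 0, "ty": 0, "tz": 0.002, "rx": 0, "ry": 0, "rz": 0, "claw": 0.0},
])

```text
clock: 15.95
eef_pos: [487.0, -268.1, 82.4]
tool_rot: [3.14, 0.0, 1.363]
force: [1.8, -0.6, 1.5]
width: 0.1
```

Call:
apply_moves([
  {"tx": 0, "ty": 0, "tz": 0.002, "rx": 0, "ry": 0, "rz": 0, "claw": 0.0},
  {"tx": 0, "ty": 0, "tz": 0.002, "rx": 0, "ry": 0, "rz": 0, "claw": 0.0},
])

```text
clock: 16.15
eef_pos: [486.0, -267.6, 84.0]
tool_rot: [-3.141, -0.0, 1.362]
force: [0.8, -1.0, 1.0]
width: 0.3
```

Call:
apply_moves([
  {"tx": 0, "ty": 0, "tz": 0.002, "rx": 0, "ry": 0, "rz": 0, "claw": 0.0},
  {"tx": 0, "ty": 0, "tz": 0.002, "rx": 0, "ry": 0, "rz": 0, "claw": 0.0},
])

```text
clock: 16.35
eef_pos: [485.4, -267.3, 85.8]
tool_rot: [-3.14, -0.001, 1.362]
force: [-0.3, 0.3, -0.1]
width: -0.2
```

Call:
apply_moves([
  {"tx": 0, "ty": 0, "tz": 0.002, "rx": 0, "ry": 0, "rz": 0, "claw": 0.0},
  {"tx": 0, "ty": 0, "tz": 0.002, "rx": 0, "ry": 0, "rz": 0, "claw": 0.0},
])

```text
clock: 16.55
eef_pos: [486.0, -267.6, 88.1]
tool_rot: [-3.141, -0.0, 1.362]
force: [-0.3, -0.7, -0.2]
width: -0.1
```

The button took 24 N, but the fingers stopped about 1 mm above the nominal bottom, so a fingertip corner may be resting on the ring. I'll press again with one tilted fingertip edge, which can't touch the ring.

Call:
apply_moves([
  {"tx": -0.001, "ty": 0.0, "tz": 0.006, "rx": 0.2, "ry": 0.98, "rz": 0, "claw": 0.0},
  {"tx": -0.0027, "ty": 0.0003, "tz": 0.006, "rx": 0.405, "ry": 1.96, "rz": 0, "claw": 0.0},
  {"tx": -0.0027, "ty": 0.0003, "tz": 0.004, "rx": 0.405, "ry": 1.96, "rz": 0, "claw": 0.0},
  {"tx": -0.0027, "ty": 0.0003, "tz": 0, "rx": 0.405, "ry": 1.96, "rz": 0, "claw": 0.0},
  {"tx": -0.0027, "ty": 0.0003, "tz": -0.004, "rx": 0.405, "ry": 1.96, "rz": 0, "claw": 0.0},
  {"tx": -0.0027, "ty": 0.0003, "tz": -0.007, "rx": 0.405, "ry": 1.96, "rz": 0, "claw": 0.0},
  {"tx": -0.0027, "ty": 0.0003, "tz": -0.007, "rx": 0.405, "ry": 1.96, "rz": 0, "claw": 0.0},
])

```text
clock: 17.25
eef_pos: [482.9, -267.2, 81.3]
tool_rot: [-2.967, -0.0, 1.362]
force: [-0.8, 0.7, 3.7]
width: 0.1
```

Call:
apply_moves([
  {"tx": 0, "ty": 0, "tz": -0.001, "rx": 0, "ry": 0, "rz": 0, "claw": 0.0},
  {"tx": 0, "ty": 0, "tz": -0.001, "rx": 0, "ry": 0, "rz": 0, "claw": 0.0},
])

```text
clock: 17.45
eef_pos: [482.9, -267.3, 81.0]
tool_rot: [-2.967, -0.0, 1.362]
force: [-0.1, 1.5, 8.2]
width: -0.0
```

Call:
apply_moves([
  {"tx": 0, "ty": 0, "tz": -0.001, "rx": 0, "ry": 0, "rz": 0, "claw": 0.0},
  {"tx": 0, "ty": 0, "tz": -0.001, "rx": 0, "ry": 0, "rz": 0, "claw": 0.0},
])

```text
clock: 17.65
eef_pos: [483.0, -267.2, 80.8]
tool_rot: [-2.967, -0.0, 1.362]
force: [-1.4, 2.5, 15.7]
width: -0.1
```

Contact went rigid at the same button floor, well above 5 N, so the button is right down. Now I'll release it, grip the cover knob again and slide it back.

Call:
apply_moves([
  {"tx": 0, "ty": 0, "tz": 0.03, "rx": 0, "ry": 0, "rz": 0, "claw": 0.0},
  {"tx": 0, "ty": 0, "tz": 0.07, "rx": 0, "ry": 0, "rz": 0, "claw": 0.0},
  {"tx": 0.01, "ty": 0.034, "tz": 0.08, "rx": -0.405, "ry": -1.96, "rz": 0, "claw": 0.05},
  {"tx": 0.0195, "ty": 0.068, "tz": 0.08, "rx": -0.405, "ry": -1.96, "rz": 0, "claw": 0.05},
  {"tx": 0.0195, "ty": 0.068, "tz": 0.08, "rx": -0.405, "ry": -1.96, "rz": 0, "claw": 0.05},
  {"tx": 0.0195, "ty": 0.068, "tz": 0.08, "rx": -0.405, "ry": -1.96, "rz": 0, "claw": 0.05},
])

```text
clock: 18.25
eef_pos: [502.9, -198.7, 159.2]
tool_rot: [3.141, -0.0, 1.364]
force: [-0.4, -0.1, -0.3]
width: 50.0
```

Call:
apply_moves([
  {"tx": 0, "ty": -0.001, "tz": -0.03, "rx": 0, "ry": 0, "rz": 0, "claw": 0.05},
  {"tx": 0, "ty": -0.001, "tz": -0.05, "rx": 0, "ry": 0, "rz": 0, "claw": 0.05},
  {"tx": 0, "ty": -0.001, "tz": -0.06, "rx": 0, "ry": 0, "rz": 0, "claw": 0.05},
  {"tx": 0, "ty": -0.001, "tz": -0.06, "rx": 0, "ry": 0, "rz": 0, "claw": 0.05},
  {"tx": 0, "ty": -0.001, "tz": -0.06, "rx": 0, "ry": 0, "rz": 0, "claw": 0.005},
  {"tx": 0, "ty": -0.001, "tz": -0.06, "rx": 0, "ry": 0, "rz": 0, "claw": 0.005},
  {"tx": 0, "ty": -0.001, "tz": -0.06, "rx": 0, "ry": 0, "rz": 0, "claw": 0.005},
  {"tx": 0, "ty": -0.001, "tz": -0.06, "rx": 0, "ry": 0, "rz": 0, "claw": 0.005},
  {"tx": 0, "ty": -0.001, "tz": -0.06, "rx": 0, "ry": 0, "rz": 0, "claw": 0.005},
  {"tx": 0, "ty": -0.001, "tz": -0.06, "rx": 0, "ry": 0, "rz": 0, "claw": 0.005},
])

```text
clock: 19.25
eef_pos: [502.2, -200.8, 100.2]
tool_rot: [-3.141, 0.0, 1.362]
force: [-3.7, -0.2, 6.5]
width: 17.5
```

Call:
apply_moves([
  {"tx": -0.002, "ty": -0.01, "tz": 0, "rx": 0, "ry": 0, "rz": 0, "claw": 0.005},
  {"tx": -0.004, "ty": -0.02, "tz": 0, "rx": 0, "ry": 0, "rz": 0, "claw": 0.005},
  {"tx": -0.006, "ty": -0.03, "tz": 0, "rx": 0, "ry": 0, "rz": 0, "claw": 0.005},
  {"tx": -0.008, "ty": -0.04, "tz": 0, "rx": 0, "ry": 0, "rz": 0, "claw": 0.005},
  {"tx": -0.01, "ty": -0.05, "tz": 0, "rx": 0, "ry": 0, "rz": 0, "claw": 0.005},
  {"tx": -0.012, "ty": -0.06, "tz": 0, "rx": 0, "ry": 0, "rz": 0, "claw": 0.005},
  {"tx": -0.0138, "ty": -0.067, "tz": 0, "rx": 0, "ry": 0, "rz": 0, "claw": 0.005},
  {"tx": -0.0145, "ty": -0.07, "tz": 0, "rx": 0, "ry": 0, "rz": 0, "claw": 0.005},
  {"tx": -0.015, "ty": -0.072, "tz": 0, "rx": 0, "ry": 0, "rz": 0, "claw": 0.005},
  {"tx": -0.015, "ty": -0.072, "tz": 0, "rx": 0, "ry": 0, "rz": 0, "claw": 0.005},
])

```text
clock: 20.25
eef_pos: [487.3, -269.3, 100.1]
tool_rot: [-3.139, -0.005, 1.364]
force: [-4.7, 7.2, 9.9]
width: 17.9
```

Call:
apply_moves([
  {"tx": -0.0004, "ty": -0.002, "tz": 0, "rx": 0, "ry": 0, "rz": 0, "claw": 0.005},
  {"tx": -0.0006, "ty": -0.003, "tz": 0, "rx": 0, "ry": 0, "rz": 0, "claw": 0.005},
  {"tx": -0.0006, "ty": -0.003, "tz": 0, "rx": 0, "ry": 0, "rz": 0, "claw": 0.005},
])

```text
clock: 20.55
eef_pos: [487.3, -269.4, 100.1]
tool_rot: [-3.138, -0.009, 1.365]
force: [-2.7, 12.5, 12.0]
width: 17.8
```

At the closed stop after 70 mm of travel. I'll release, lift clear and check.

Call:
apply_moves([
  {"tx": 0, "ty": 0, "tz": 0, "rx": 0, "ry": 0, "rz": 0, "claw": 0.05},
  {"tx": 0, "ty": 0, "tz": 0, "rx": 0, "ry": 0, "rz": 0, "claw": 0.05},
  {"tx": 0, "ty": 0, "tz": 0, "rx": 0, "ry": 0, "rz": 0, "claw": 0.05},
  {"tx": 0, "ty": 0, "tz": 0.04, "rx": 0, "ry": 0, "rz": 0, "claw": 0.05},
  {"tx": 0, "ty": 0, "tz": 0.08, "rx": 0, "ry": 0, "rz": 0, "claw": 0.05},
  {"tx": -0.07, "ty": 0.07, "tz": 0.15, "rx": 0, "ry": 0, "rz": 0, "claw": 0.05},
  {"tx": -0.07, "ty": 0.07, "tz": 0.15, "rx": 0, "ry": 0, "rz": 0, "claw": 0.05},
  {"tx": -0.07, "ty": 0.07, "tz": 0.15, "rx": 0, "ry": 0, "rz": 0, "claw": 0.05},
  {"tx": -0.07, "ty": 0.07, "tz": 0.15, "rx": 0, "ry": 0, "rz": 0, "claw": 0.05},
])

```text
clock: 21.45
eef_pos: [417.0, -204.6, 251.0]
tool_rot: [3.139, -0.001, 1.363]
force: [0.9, -0.9, -0.4]
width: 50.2
```

```bash
python3 b.py; python3 - <<'E'
from h import *
I=get_image("scene"); cv2.imwrite("pics/s9.png",cv2.resize(I[130:350,100:480],(760,440),interpolation=2)[:,:,::-1])
J=cv2.imread("pics/scene0.png")[:,:,::-1].copy()
for im in(J,I): print(blob(im,*ORA,(215,196),12))
E
```

```text
expect [344.7761047  224.37745797] (array([344.31372549, 224.80392157]), np.int32(51)) [-61.1577318  153.56560886]
expect [366.09350999 226.20817791] (array([366.03225806, 226.75806452]), np.int32(62)) [1.28382596e-01 1.80860171e+02]
tcp ext -25.445237481442824 -426.3564862657674 250.16318628133615 [-0.11779684  0.02686323  0.23278597]
(array([214.30434783, 191.95652174]), np.int32(23))
(array([214.32, 191.96]), np.int32(25))
```

View pics/s9.png

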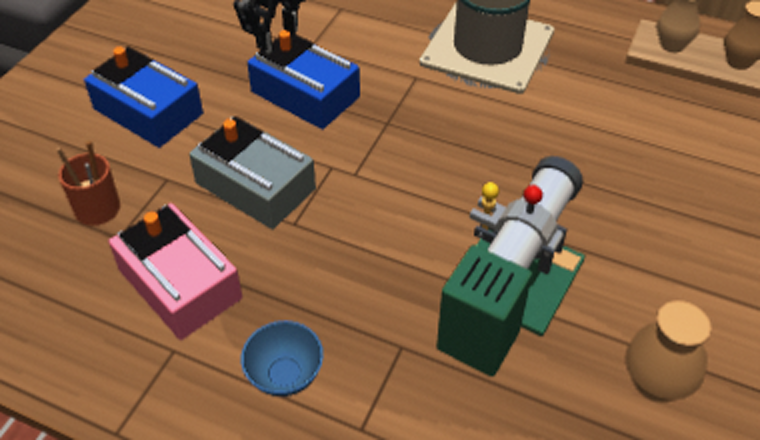

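The final picture shows the strap down, the bolt upright, the cover closed with its knob at its original pixel, everything else in place and the gripper clear.

```bash
python3 -c "
from cell import *
print(finish_job())"
```

```text
the job is handed in; nothing more can be done
None
```

The job is done in the order asked and handed in at about 21.6 s on the clock, out of 72 s.

- **Strap:** The red knob slipped out of the grip partway through the swing, at about 0.32 rad. I finished by pressing the lug down with closed fingers until it stopped at about 25 N. The camera then put the strap angle at about 0, within measuring error.
- **Bolt:** I pushed it upright from outside instead of gripping it, until it stopped at about 10 N. The knob measured at y ≈ -61 mm (-60 nominal), and the bolt still looked upright in the slot at the end.
- **Cover:** It slid 70 mm to its stop, and later back to its closed stop. The orange knob's final pixel position matches the start.
- **Button:** I pressed it twice. The first press stopped at about 24 N with the fingertips roughly 1 mm above the nominal bottom, so a fingertip may have been resting on the ring. I pressed again with a tilted fingertip edge, and it went solid at about 16 N, well over the 5 N needed. I could not see the button's travel directly; I judged it fully down from the forces.

The last pictures show the pot, bowl and tool pot standing where they were by eye, and the gripper clear of everything.

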